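Gauge the thermometer pocket and show the rod tip for reading

TASK

Check the depth of the heater block's inclined thermometer pocket: lift the gauge rod from its cradle by the orange handle, slide it into the pocket gently, without forcing, until the collar stops on the brass mouth, and pause there briefly, then draw it fully out again. Finish holding the rod level and still in the gripper, with its tip about 25 mm above the centre of the reading post's white disc, touching nothing else; do not put it down. Leave the beaker and the two vials where they stand.

Things in the scene. Friction and masses are not known exactly. Their poses are not given: they have to be found in the camera images.
- gauge: loose gauge rod, 60 g, level in the cradle, axis 55 mm high. x axis: along the rod to the tip; z up at start. Origin: on the axis at the collar's front face. Ahead: 9 mm dia. steel rod, tip at x=+90 (last 10 mm tapered to 4). Behind: brass collar 24 mm dia., x=-6 to 0; orange square handle 14x14 mm, x=-89 to -14, faces along y and z, free to grasp from x=-70 to -16
- gauge_tip (a point): the end of the gauge rod, 90 mm ahead of the gauge's origin along its x axis
- cradle: fixed cradle under the rod: aluminium base 190x50x8 mm, two blue posts with open-topped notches at x=-82 (holds the handle's rear end) and x=+60 mm (holds the rod), posts 12 mm thick along x, prong tops 61 mm high. Origin: centre of the underside, straight below the gauge's origin; x towards the rod's tip. Lift the rod straight up 20 mm or more to clear it
- heater: fixed grey heater block on a black base 90 x 90 mm, 85 mm high; its x axis is the level direction in which the pocket runs inward and downward. Origin at the centre of the underside
- pocket: steel guide tube (thermometer pocket) fixed in the heater, inclined: its z axis points up and out of the pocket along the tube's axis, 35 degrees above level (heading along the heater's -x). Origin at the closed bottom; bore 13 mm diameter, 95 mm deep; outside diameter 22 mm, about 50 mm of it stands clear of the block
- pocket_mouth (a point): centre of the pocket's open mouth, in the plane of the brass flange (34 mm diameter), 95 mm along the tube's z axis from its bottom and about 99 mm above the worktop. The rod is fully in when the gauge's origin is at this point, its x axis opposite to the pocket's z axis
- post: fixed reading post, 80 mm high: round foot of 68 mm diameter, thin stem, white disc of 60 mm diameter with a black cross on top. Origin at the centre of the underside
- post_top (a point): centre of the white disc's upper face, 80 mm above the worktop
- beaker: small glass beaker, 49 mm diameter, 56 mm high, loose; bystander. Origin at the centre of the underside
- tall_vial: sample vial with white cap, 26 mm diameter, 58 mm high, loose; bystander. Origin at the centre of the underside
- short_vial: sample vial with white cap and brown septum, 24 mm diameter, 43 mm high, loose; bystander. Origin at the centre of the underside
Not all that is in view belongs to the job. What is shaped like the post but purple is not meant.

How it is judged:
On the way, in this order (a step that is already met when the one before it is completed fails the run):
1. the rod is in the pocket, its collar resting on the mouth (within 5 mm, touching) (distance between gauge and pocket_mouth below 0.005 m and angle between the x axis of gauge and the z axis of pocket, either way round below 0.1 rad and distance between gauge_tip and pocket below 0.012 m and contact force between gauge and heater above 0.3 N), for 0.2 s.
2. the rod is drawn fully out of the pocket, in the gripper (z of gauge_tip in the frame of pocket_mouth above 0.005 m and height (world z) of gauge above 0.075 m and contact force between gauge and the fingers above 1 N), for 0.1 s.
At the end, for the whole second after the job is handed in: The rod is held still in the fingers, level within 7 degrees, its tip within 18 mm of the disc's centre seen from above and 10 to 45 mm above the disc, touching no post, cradle, heater or bystander; bystanders upright and within 25 mm of their start (horizontal distance between gauge_tip and post_top below 0.018 m and z of gauge_tip in the frame of post_top between 0.01 and 0.045 m and angle between gauge's own x axis and vertical between 1.4508 and 1.6908 rad and linear speed of gauge below 0.02 m/s and angular speed of gauge below 0.2 rad/s and contact force between gauge and the fingers above 1 N and contact force between gauge and post below 0.1 N and contact force between gauge and cradle below 0.1 N and contact force between gauge and heater below 0.1 N and contact force between gauge and beaker below 0.1 N and contact force between gauge and tall_vial below 0.1 N and contact force between gauge and short_vial below 0.1 N and distance of each of beaker, tall_vial, short_vial from where it was at the start of the episode below 0.025 m and angle between each of beaker, tall_vial, short_vial's own z axis and vertical below 0.3 rad); the arm keeps its last pose, push and grip.
It fails at once if the rod is forced against the heater or its pocket (over 40 N) (contact force between gauge and heater above 40 N).
It fails at once if the beaker is shifted over 25 mm or tipped (distance of beaker from where it was at the start of the episode above 0.025 m or angle between beaker's own z axis and vertical above 0.3 rad).
It fails at once if the tall vial is shifted over 25 mm or tipped (distance of tall_vial from where it was at the start of the episode above 0.025 m or angle between tall_vial's own z axis and vertical above 0.3 rad).
It fails at once if the short vial is shifted over 25 mm or tipped (distance of short_vial from where it was at the start of the episode above 0.025 m or angle between short_vial's own z axis and vertical above 0.3 rad).
It also fails if it takes over 46 s, if anything falls off the work surface, if the arm or the gripper's body presses on something with over 40 N, if the wrist force passes 120 N, or if a joint passes its speed limit or range.

ROBOT

A 6-joint arm with a two-finger parallel gripper is mounted at the origin on a cart in front of the work surface, level with it; the furniture and walls round the work are solid. World frame = base frame: x ahead of the robot, y to its left, z up, the work surface at z = 0. Lengths are in m, angles in rad, forces in N, time in s.
With the tool pointing down it reaches from about 0.3 to 0.775 m from the base axis. Payload 14.6 kg.
Tool frame: the origin (TCP) lies midway between the tips of the shut fingers; the grasp point (between the pads) lies 19 mm behind it; z points along the fingers, y is the line along which they close (so a half turn about z gives the same grasp; the last joint's range is limited). The gripper opens to 94 mm and grips with 3 to 60 N. Pads are 16 mm wide; open, the fingers measure 119 mm over their backs; the gripper's body (75 mm by 177 mm) begins 78 mm behind the grasp point.
Start: joints at [1.072, 0.3, 1.521, -0, 1.321, -0.067], TCP at [0.23, 0.5, 0.205] pointing down, gripper open.
Joint ranges: [-3.03, 3.03], [-0.79, 2.21], [0.23, 2.52], [-1.04, 4.18], [0, 3.07], [-2.55, 2.55]. Speed limits (rad/s): [2.22, 2.22, 2.57, 3.14, 3.14, 3.14].

INTERFACE

Orientations are given as [roll, pitch, yaw] about the fixed x, y, z axes, in that order (R = Rz(yaw) Ry(pitch) Rx(roll)).
In Python, from station import * gives the robot as it stands.
- The arm moves only by the tool send_rows, never from a script. Its argument "targets" is a list of rows, each an object of numbers: "x", "y", "z": the shift along the world's x, y, z in units of 0.2 m (1.0 is 0.2 m); "spin": the turn about the world's z in units of pi/2 rad (1.0 is pi/2 rad); "claw": the finger opening in mm, from 0 to 94. A call has 1 to 20 rows; each row shifts and turns the commanded pose from where the row before left it; what a row does not reach is not made up. A row lasts 1/10 s, in which the tool goes at most 50 mm and 8.59 degrees, less where a joint would pass 70% of its speed; a pose out of reach is approached as far as the arm can. A call with a number of a shift or a turn outside -1 to 1 is refused whole. A call with a gripper value outside its range is refused whole. The fingers move at their own pace and stop on an object; "force" is the grip in N (left out, the last holds). Time passes only in rows, so rows that do not move let the fingers close. It gives the time, the measured TCP pose, the force, the opening and the grip force at its end, in the units of the state.
- get_obs(): the state, without advancing time (a new reading comes with each control period).
- camera(name): name is "scene" or "top" or "wrist"; returns the picture (400x640x3 uint8, blue, green, red); there is no depth.
- camera_model(name): a dict with "fovy" (degrees; the focal length in pixels is half the picture's height over the tangent of half this angle, whatever the lens; pixels are square), "cx", "cy" (the principal point, pixels), "T" (4x4, takes a point from camera to world coordinates). Camera axes: x right, y down, z forward; pixel columns grow to the right and rows downward; lengths in m; the calibration is good to about 2 mm. A picture is of the moment at which its call begins: read the wrist's pose just before it. camera_model takes no time and is no camera call; for the wrist camera it gives the pose at the moment of the call.
- hand_in(): hands the job in; it is judged then, once.
The state is a dict: "time_s": time; "qpos": joint angles; "joint_vel": joint speeds; "tau": joint torques, N m; "ee_pos": TCP position; "eef_rot": TCP orientation; "force": force on the tool from outside, world axes, zero at the start; "moment": the same for the moment, N m; "grip_width": finger opening in m; "grip_force": force on a finger pad.
Only numpy, scipy, OpenCV 4.12 (cv2) and the standard library are available. Lean on these libraries where they do the work, as an engineer would, in place of code of your own. Each camera call takes 0.05 s, during which the arm holds its last target. There are 200 camera calls.

## Working session

There is one attempt and no reset: what is moved stays moved. The work goes in short steps, Python scripts to look and compute and a tool call to move; the robot and the scene stay as the last step left them, time stands still between calls to the robot, and variables do not carry over. Pictures are saved under pics/ and viewed, at most 10 in all, crops included, and the job is handed in when it is done.

Besides the shell and the picture viewer there is one more tool, called after "Request:" by a JSON object that holds its "op" and its "data". send_rows: Moves the arm, as the interface text tells. Its arguments: {"type":"object","properties":{"targets":{"type":"array"},"force":{"type":"number"}},"required":["targets"]}

```bash
mkdir -p pics
python3 - <<'E'
from station import *
import cv2,numpy as np
for n in("scene","top"):
    im=camera(n);cv2.imwrite(f"pics/{n}0.png",im);m=camera_model(n)
    print(n,m["fovy"],m["cx"],m["cy"],np.round(m["T"],3).tolist())
o=get_obs();print(o["time_s"],o["ee_pos"],o["eef_rot"],o["grip_width"])
E
```

```text
scene 52.21428096668664 321.3291148722997 202.5448054834624 [[0.687, -0.343, 0.641, -0.189], [-0.727, -0.33, 0.603, -0.715], [0.005, -0.88, -0.475, 0.628], [0.0, 0.0, 0.0, 1.0]]
top 51.55358008745923 313.78215214771114 202.59309500375664 [[-0.004, -0.996, 0.091, 0.406], [-1.0, 0.003, -0.005, -0.053], [0.004, -0.091, -0.996, 1.167], [0.0, 0.0, 0.0, 1.0]]
0.1 [0.23008104 0.49930967 0.2049414 ] [-3.14056794e+00 -5.51621152e-05  2.70977386e+00] 0.09397427540066086
```

View pics/scene0.png

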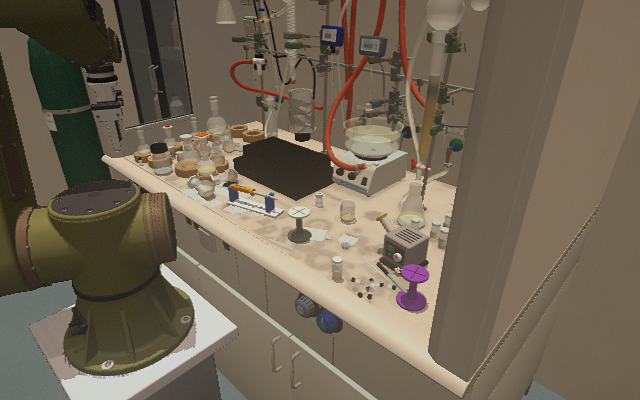

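View pics/top0.png

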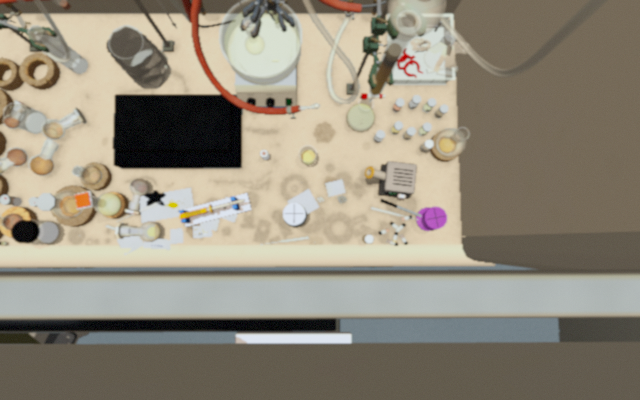

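Run:
```python
import cv2,numpy as np
t=cv2.imread("pics/top0.png");s=cv2.imread("pics/scene0.png")
r=lambda im,k:cv2.resize(im,None,fx=k,fy=k,interpolation=cv2.INTER_CUBIC)
a=r(t[185:235,170:260],8)[:, :720]; b=r(t[150:210,350:440],8)[:200*2+80,:720]
cv2.imwrite("pics/c1.png",cv2.resize(np.vstack([a[:400],b[:480]]),(490,600)))
cv2.imwrite("pics/c2.png",r(s[175:275,220:440],3.6))
```

```text
(no output)
```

View pics/c1.png

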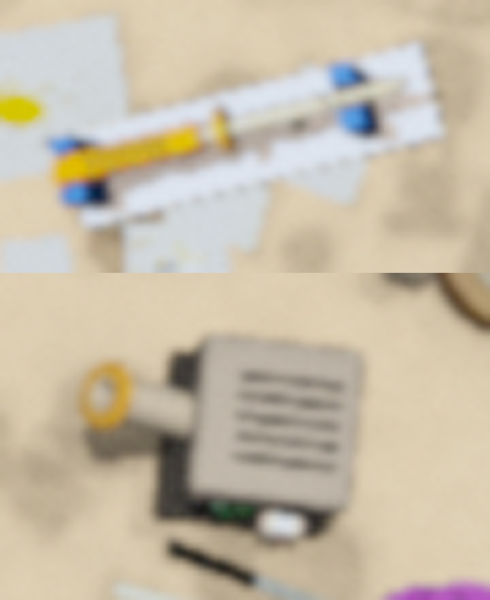

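View pics/c2.png

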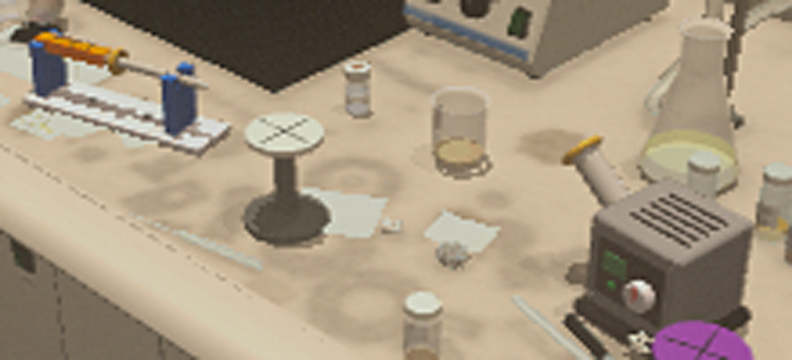

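```bash
cat > h.py <<'E'
from station import *
import cv2,numpy as np
def ray(n,u,v,m=None):
    m=m or camera_model(n);f=200/np.tan(np.radians(m["fovy"]/2));T=np.array(m["T"])
    return T[:3,3],T[:3,:3]@np.array([(u-m["cx"])/f,(v-m["cy"])/f,1])
def onz(n,u,v,z,m=None):
    o,d=ray(n,u,v,m);return o+d*(z-o[2])/d[2]
E
python3 - <<'E'
from h import *
t=cv2.imread("pics/top0.png");hsv=cv2.cvtColor(t,cv2.COLOR_BGR2HSV)
P=lambda n,u,v,z:np.round(onz(n,u,v,z),3)[:2]
a,b=P("top",180.1,215.8,.062),P("top",244.4,201,.055)
print("rear,tip",a,b,"len",np.hypot(*(b-a)),"yaw",np.arctan2(*(b-a)[::-1]),"collar",P("top",210.4,208.5,.055))
# orange blob axis
m=cv2.inRange(hsv,(8,150,120),(28,255,255));m2=m.copy();m2[:,:175]=0;m2[:,215:]=0;m2[:200]=0;m2[225:]=0
v,u=np.nonzero(m2);p=np.c_[u,v].astype(np.float32);l=cv2.fitLine(p,2,0,.01,.01).ravel();print("orange",p.mean(0),p.min(0),p.max(0),l[:2])
m2=m*0;m2[155:190,355:385]=m[155:190,355:385];v,u=np.nonzero(m2);print("flange px",u.min(),u.max(),v.min(),v.max(),"->",P("top",(u.min()+u.max())/2,(v.min()+v.max())/2,.099))
q=[((x)/5.444+350,(y-272.7)/5.4545+150) for x,y in((205,337),(362,352),(345,508),(190,495))]
c=[P("top",*k,.085) for k in q];print("block top",c,[np.arctan2(*(c[i]-c[j])[::-1]) for i,j in((1,0),(2,3),(1,2),(0,3))])
m=cv2.inRange(hsv,(0,0,190),(180,60,255));m[:,:280]=0;m[:,308:]=0;m[:200]=0;m[228:]=0
v,u=np.nonzero(m);print("disc",u.min(),u.max(),v.min(),v.max(),P("top",(u.min()+u.max())/2,(v.min()+v.max())/2,.08))
print("scene disc",P("scene",220+285/3.6,175+132/3.6,.08),"mouth",P("scene",220+582/3.6,175+150/3.6,.099))
for nm,u,v,z in(("beaker",309,157,.04),("vialA",265,155,.05),("vialB",369,239,.05)):print(nm,P("top",u,v,z))
E
```

```text
rear,tip [0.472 0.299] [0.512 0.129] len 0.1746424919657298 yaw -1.3397056595989993 collar [0.492 0.22 ]
orange [191.57391 212.76521] [175. 203.] [211. 217.] [ 0.9965362  -0.08315983]
flange px 367 373 167 177 -> [ 0.583 -0.205]
block top [array([ 0.612, -0.254]), array([ 0.605, -0.33 ]), array([ 0.529, -0.32 ]), array([ 0.535, -0.245])] [np.float64(-1.6626424530596342), np.float64(-1.650626312507134), np.float64(-0.13082739607405713), np.float64(-0.11635516520687497)]
disc 280 307 200 227 [ 0.476 -0.004]
scene disc [ 0.47  -0.013] mouth [ 0.576 -0.208]
beaker [ 0.635 -0.045]
vialA [0.639 0.075]
vialB [ 0.409 -0.206]
```

Request:
{"op": "send_rows", "data": {"targets": [{"x":0.158,"y":-0.152,"spin":-0.0725,"claw":50},{"x":0.158,"y":-0.152,"spin":-0.0725},{"x":0.158,"y":-0.152,"spin":-0.0725},{"x":0.158,"y":-0.152,"spin":-0.0725},{"x":0.158,"y":-0.152,"spin":-0.0725},{"x":0.158,"y":-0.152,"spin":-0.0725},{"x":0.158,"y":-0.152,"spin":-0.0725},{"x":0.158,"y":-0.152,"spin":-0.0725},{"x":0},{"x":0}]}}

```text
schema error: expected keys x, y, z, spin, claw
```

Run:
```python
from h import *
o=get_obs();m=camera_model("wrist");im=camera("wrist");cv2.imwrite("pics/w1.png",im)
print(o["ee_pos"],o["eef_rot"],m["fovy"],np.round(m["T"],3).tolist())
hsv=cv2.cvtColor(im,cv2.COLOR_BGR2HSV);mk=cv2.inRange(hsv,(8,150,100),(28,255,255))
n,l,st,c=cv2.connectedComponentsWithStats(mk)
for i in range(1,n):
    if st[i,4]>150:
        v,u=np.nonzero(l==i);p=np.c_[u,v].astype(np.float32);r=cv2.minAreaRect(p);print(st[i],r)
        print(np.round([onz("wrist",*q,.062,m)[:2] for q in cv2.boxPoints(r)],4).tolist())
```

```text
[0.23008104 0.49930967 0.2049414 ] [-3.14056794e+00 -5.51621152e-05  2.70977386e+00] 70.08710697965928 [[0.418, 0.881, 0.222, 0.166], [0.908, -0.405, -0.103, 0.529], [-0.0, 0.245, -0.97, 0.385], [0.0, 0.0, 0.0, 1.0]]
```

View pics/w1.png

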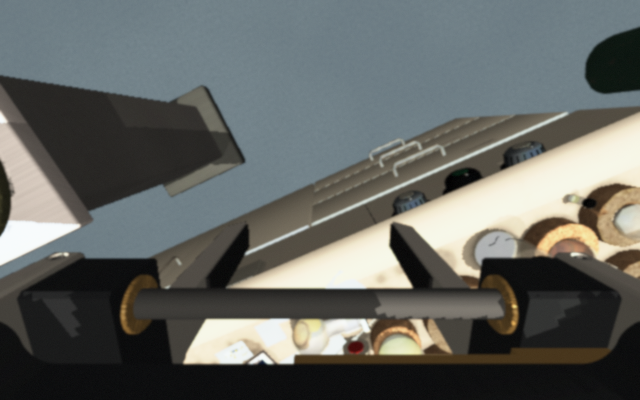

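Request:
{"op": "send_rows", "data": {"targets": [{"x":0.158,"y":-0.152,"z":0,"spin":-0.0725,"claw":50},{"x":0.158,"y":-0.152,"z":0,"spin":-0.0725,"claw":50},{"x":0.158,"y":-0.152,"z":0,"spin":-0.0725,"claw":50},{"x":0.158,"y":-0.152,"z":0,"spin":-0.0725,"claw":50},{"x":0.158,"y":-0.152,"z":0,"spin":-0.0725,"claw":50},{"x":0.158,"y":-0.152,"z":0,"spin":-0.0725,"claw":50},{"x":0.158,"y":-0.152,"z":0,"spin":-0.0725,"claw":50},{"x":0.158,"y":-0.152,"z":0,"spin":-0.0725,"claw":50},{"x":0,"y":0,"z":0,"spin":0,"claw":50},{"x":0,"y":0,"z":0,"spin":0,"claw":50}]}}

```text
time_s: 1.15
ee_pos: [0.4832, 0.2557, 0.205]
eef_rot: [-3.141, 0.0, 1.798]
force: [-0.6, 1.1, 0.5]
grip_width: 0.0502
grip_force: 0.0
```

Run:
```python
from h import *
o=get_obs();m=camera_model("wrist");im=camera("wrist");cv2.imwrite("pics/w2.png",im)
print(o["time_s"],o["ee_pos"],o["eef_rot"],o["grip_width"])
hsv=cv2.cvtColor(im,cv2.COLOR_BGR2HSV);mk=cv2.inRange(hsv,(8,150,100),(28,255,255))
n,l,st,c=cv2.connectedComponentsWithStats(mk)
for i in range(1,n):
    if st[i,4]>150:
        v,u=np.nonzero(l==i);p=np.c_[u,v].astype(np.float32);r=cv2.minAreaRect(p);print(st[i],r)
        print(np.round([onz("wrist",*q,.062,m)[:2] for q in cv2.boxPoints(r)],4).tolist())
```

```text
1.15 [0.48315279 0.25574193 0.20501236] [-3.14071641e+00  8.96502907e-06  1.79781790e+00] 0.05015651929930044
[312 146  12  64 582] ((317.50048828125, 177.522216796875), (63.13996887207031, 10.08639907836914), 88.72696685791016)
[[0.4646, 0.301], [0.4755, 0.3037], [0.4939, 0.2325], [0.4823, 0.2296]]
```

View pics/w2.png

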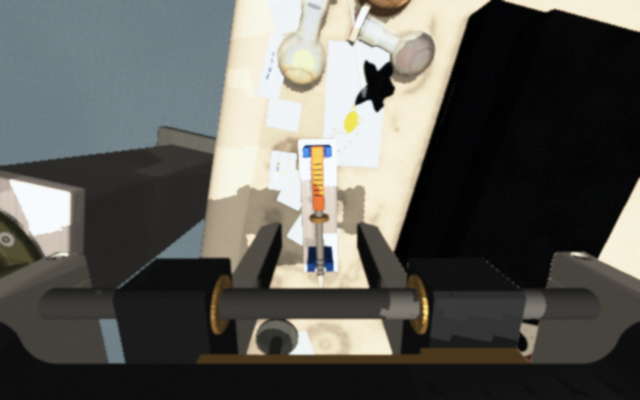

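Request:
{"op": "send_rows", "data": {"targets": [{"x":-0.007,"y":0,"z":-0.14,"spin":0.0127,"claw":50},{"x":0,"y":0,"z":-0.14,"spin":0,"claw":50},{"x":0,"y":0,"z":-0.14,"spin":0,"claw":50},{"x":0,"y":0,"z":-0.14,"spin":0,"claw":50},{"x":0,"y":0,"z":-0.14,"spin":0,"claw":50},{"x":0,"y":0,"z":-0.145,"spin":0,"claw":50},{"x":0,"y":0,"z":0,"spin":0,"claw":50},{"x":0,"y":0,"z":0,"spin":0,"claw":0},{"x":0,"y":0,"z":0,"spin":0,"claw":0},{"x":0,"y":0,"z":0,"spin":0,"claw":0},{"x":0,"y":0,"z":0,"spin":0,"claw":0},{"x":0,"y":0,"z":0,"spin":0,"claw":0},{"x":0,"y":0,"z":0,"spin":0,"claw":0},{"x":0,"y":0,"z":0,"spin":0,"claw":0}], "force": 15}}

```text
time_s: 2.6
ee_pos: [0.4818, 0.2564, 0.037]
eef_rot: [3.141, -0.0, 1.819]
force: [-2.2, -1.1, 6.3]
grip_width: 0.0138
grip_force: 15.0
```

Request:
{"op": "send_rows", "data": {"targets": [{"x":0,"y":0,"z":0.06,"spin":0,"claw":0},{"x":0,"y":0,"z":0.08,"spin":0,"claw":0},{"x":0,"y":0,"z":0.1,"spin":0,"claw":0},{"x":0,"y":0,"z":0.1,"spin":0,"claw":0},{"x":0,"y":0,"z":0.08,"spin":0,"claw":0},{"x":0.04,"y":-0.09,"z":0,"spin":-0.0264,"claw":0},{"x":0.08,"y":-0.19,"z":0,"spin":-0.0264,"claw":0},{"x":0.08,"y":-0.19,"z":0,"spin":-0.0264,"claw":0},{"x":0.08,"y":-0.19,"z":0,"spin":-0.0264,"claw":0},{"x":0.08,"y":-0.19,"z":0,"spin":-0.0264,"claw":0},{"x":0.08,"y":-0.19,"z":0,"spin":-0.0264,"claw":0},{"x":0.08,"y":-0.19,"z":0,"spin":-0.0264,"claw":0},{"x":0.06,"y":-0.135,"z":0,"spin":-0.0264,"claw":0},{"x":0,"y":0,"z":0,"spin":0,"claw":0},{"x":0,"y":0,"z":0,"spin":0,"claw":0}]}}

```text
time_s: 4.1
ee_pos: [0.5974, -0.0168, 0.1207]
eef_rot: [-3.141, -0.0, 1.486]
force: [-0.4, 0.3, -1.3]
grip_width: 0.0136
grip_force: 15.0
```

Run:
```python
from h import *
o=get_obs();m=camera_model("wrist");im=camera("wrist");t=camera("top");s=camera("scene")
for n,i in(("w3",im),("t3",t),("s3",s)):cv2.imwrite(f"pics/{n}.png",i)
print(o["time_s"],o["ee_pos"],o["eef_rot"],o["grip_width"],o["force"])
r=lambda im:cv2.resize(im,None,fx=5,fy=5,interpolation=cv2.INTER_CUBIC)
cv2.imwrite("pics/c3.png",np.vstack([r(t[150:205,285:415]),r(s[195:255,345:475])]))
```

```text
4.1 [ 0.59738969 -0.01679954  0.12069497] [-3.14133833e+00 -1.39439498e-04  1.48646378e+00] 0.013648902604584599 [-0.38556805  0.30124799 -1.30356375]
```

View pics/c3.png

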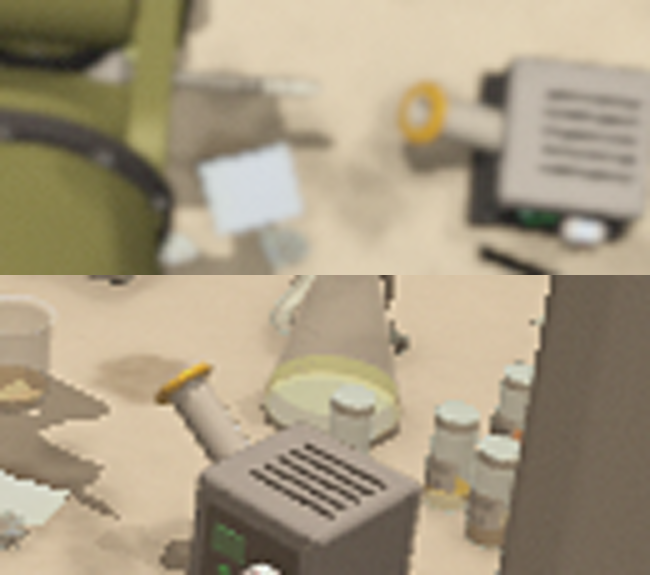

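Request:
{"op": "send_rows", "data": {"targets": [{"x":0,"y":-0.1,"z":0.1,"spin":0,"claw":0},{"x":0,"y":-0.18,"z":0.1,"spin":0,"claw":0},{"x":-0.02,"y":-0.18,"z":0.1,"spin":0,"claw":0},{"x":-0.03,"y":-0.18,"z":0,"spin":0,"claw":0},{"x":-0.03,"y":-0.18,"z":0,"spin":0,"claw":0},{"x":0,"y":-0.18,"z":0,"spin":0,"claw":0},{"x":0,"y":0,"z":0,"spin":0,"claw":0},{"x":0,"y":0,"z":0,"spin":0,"claw":0}]}}

```text
time_s: 5.05
ee_pos: [0.5815, -0.2161, 0.1804]
eef_rot: [-3.141, -0.0, 1.487]
force: [-0.4, 0.9, -0.9]
grip_width: 0.0141
grip_force: 15.0
```

Run:
```python
from h import *
o=get_obs();m=camera_model("wrist");im=camera("wrist");s=camera("scene")
import pickle;pickle.dump(m,open("m4.pkl","wb"))
cv2.imwrite("pics/w4.png",im);cv2.imwrite("pics/s4.png",s)
print(o["time_s"],o["ee_pos"],o["eef_rot"])
cv2.imwrite("pics/c4.png",cv2.resize(im[100:300,220:440],None,fx=3,fy=3,interpolation=cv2.INTER_CUBIC))
```

```text
5.05 [ 0.58151388 -0.21613191  0.18041049] [-3.14136045e+00 -3.17506222e-04  1.48708173e+00]
```

View pics/c4.png

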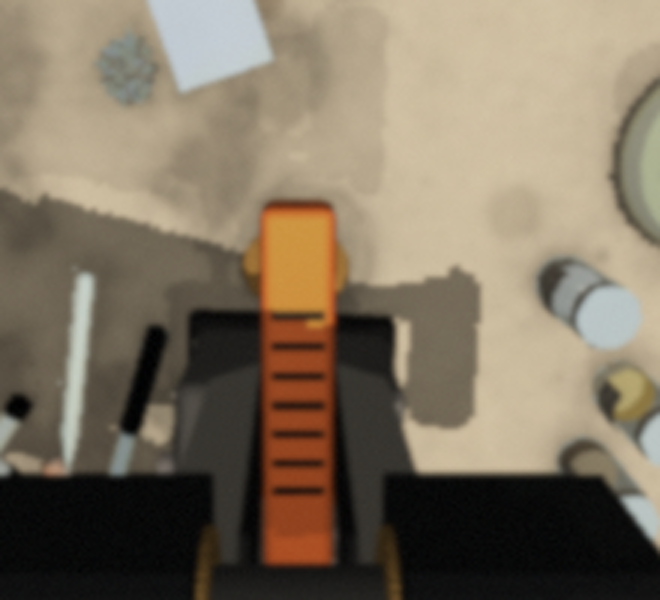

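Run:
```python
from h import *
import pickle
m=pickle.load(open("m4.pkl","rb"));im=cv2.imread("pics/w4.png");g=cv2.GaussianBlur(cv2.cvtColor(im,cv2.COLOR_BGR2GRAY),(3,3),0).astype(float)
pts=[]
for u in list(range(287,304))+list(range(335,348)):
    col=g[195:215,u];k=np.argmin(np.diff(col));d=-np.diff(col)[max(0,k-2):k+3];pts.append((u,195+max(0,k-2)+.5+(d*np.arange(len(d))).sum()/d.sum()))
pts=np.array(pts)
W=np.array([onz("wrist",u,v,.01,m)[:2] for u,v in pts]);l=cv2.fitLine(W.astype(np.float32),cv2.DIST_HUBER,0,.001,.001).ravel();print("edge px",pts[[0,15,-1]].tolist(),"heater yaw",np.arctan2(l[1],l[0])-np.pi/2)
hsv=cv2.cvtColor(im,cv2.COLOR_BGR2HSV);
print("mouth wrist",onz("wrist",318.3,188.3,.099,m))
t=cv2.imread("pics/t3.png");print("mouth top",onz("top",369.4,172.4,.099),"scene",onz("scene",382,216.6,.099))
print("tip top",onz("top",348.4,167.6,.14),"rod back",onz("top",285+36,150+16,.14))
gt=cv2.cvtColor(t,cv2.COLOR_BGR2GRAY)
for u in (376,378,380,382):print(u,gt[164:184,u].tolist())
# handle edges in wrist: rod axis in tool frame
o=hsv[:,:,0];mk=cv2.inRange(hsv,(5,150,80),(28,255,255))
for v in(175,215,240,260):
    x=np.nonzero(mk[v,290:350])[0]+290;print(v,x.min(),x.max())
```

```text
edge px [[287.0, 202.56944444444446], [302.0, 203.18115942028984], [347.0, 204.67857142857142]] heater yaw -1.6895816
mouth wrist [ 0.58242411 -0.20271334  0.099     ]
mouth top [ 0.58177829 -0.20308085  0.099     ] scene [ 0.57680492 -0.20862584  0.099     ]
tip top [ 0.58733578 -0.14477221  0.14      ] rod back [ 0.5915883  -0.07602602  0.14      ]
376 [209, 207, 205, 199, 193, 184, 179, 185, 192, 193, 189, 178, 160, 134, 113, 108, 105, 105, 111, 134]
378 [209, 207, 206, 204, 201, 191, 183, 183, 191, 195, 192, 186, 169, 148, 120, 100, 94, 93, 95, 112]
380 [196, 181, 172, 163, 157, 147, 148, 167, 184, 193, 194, 189, 180, 162, 135, 96, 58, 44, 48, 57]
382 [149, 99, 76, 67, 64, 66, 85, 132, 169, 187, 194, 193, 186, 173, 153, 115, 77, 54, 56, 58]
175 307 330
215 307 330
240 308 330
260 308 330
```

Request:
{"op": "send_rows", "data": {"targets": [{"x":0.015,"y":0.1,"z":0,"spin":-0.018,"claw":0},{"x":0.0215,"y":0.21,"z":0,"spin":0,"claw":0},{"x":0.02,"y":0.22,"z":-0.02,"spin":0,"claw":0},{"x":0.02,"y":0.18,"z":-0.1,"spin":0,"claw":0},{"x":0.01,"y":0.1,"z":-0.15,"spin":0,"claw":0},{"x":0,"y":0,"z":-0.15,"spin":0,"claw":0},{"x":0,"y":0,"z":-0.087,"spin":0,"claw":0},{"x":0,"y":0,"z":0,"spin":0,"claw":0},{"x":0,"y":0,"z":0,"spin":0,"claw":0}]}}

```text
time_s: 6.05
ee_pos: [0.5991, -0.0538, 0.0799]
eef_rot: [3.141, -0.0, 1.46]
force: [1.0, 0.3, -0.5]
grip_width: 0.0138
grip_force: 15.0
```

Run:
```python
from h import *
o=get_obs();t=camera("top");s=camera("scene")
cv2.imwrite("pics/t5.png",t);cv2.imwrite("pics/s5.png",s)
print(o["time_s"],o["ee_pos"],o["eef_rot"],o["force"])
r=lambda im:cv2.resize(im,None,fx=6,fy=6,interpolation=cv2.INTER_CUBIC)
cv2.imwrite("pics/c5.png",np.vstack([r(t[155:195,310:410]),r(s[190:245,310:410])]))
```

```text
6.05 [ 0.59912839 -0.05383646  0.07986824] [ 3.14103352e+00 -7.38559362e-05  1.45982192e+00] [ 0.99569717  0.26003338 -0.51990398]
```

View pics/c5.png

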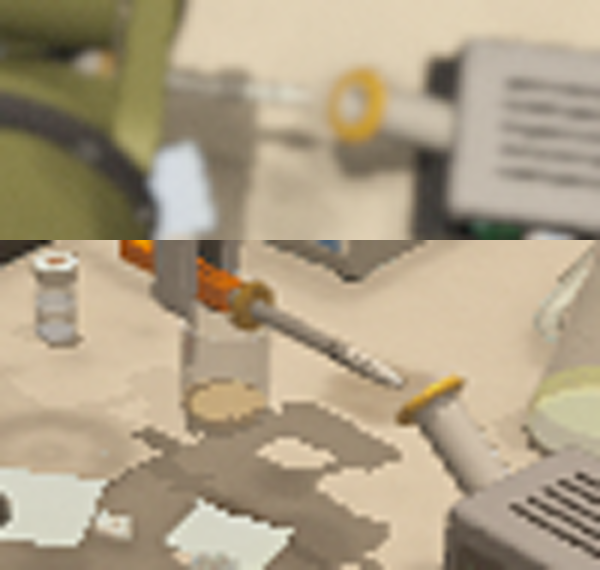

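Run:
```python
from h import *
def tri(a,b):
    (o1,d1),(o2,d2)=ray("top",*a),ray("scene",*b);x=np.linalg.lstsq(np.c_[d1,-d2],o2-o1,rcond=None)[0]
    p,q=o1+d1*x[0],o2+d2*x[1];return np.round((p+q)/2,4),np.linalg.norm(p-q)
d=np.array([-.112,-.9937]);G=np.array([.5991,-.0538]);print("tip exp",G+.13*d)
print("tip",tri((364.2,171.8),(377,214)));print("mouth",tri((369.4,172.5),(382,216.7)))
print("collar scene on z=.099",onz("scene",310+253/6,190+(305-240)/6,.099),"exp",G+.037*d)
```

```text
tip exp [ 0.58454  -0.182981]
tip (array([ 0.5833, -0.1892,  0.0964]), np.float64(0.0016662343465011528))
mouth (array([ 0.5827, -0.2042,  0.0943]), np.float64(0.0010913298495716579))
collar scene on z=.099 [ 0.58999301 -0.09862362  0.099     ] exp [ 0.594956  -0.0905669]
```

Request:
{"op": "send_rows", "data": {"targets": [{"x":-0.0028,"y":-0.0248,"z":-0.005,"spin":0,"claw":0},{"x":-0.0028,"y":-0.0248,"z":0,"spin":0,"claw":0},{"x":-0.0028,"y":-0.0248,"z":0,"spin":0,"claw":0},{"x":-0.0028,"y":-0.0248,"z":0,"spin":0,"claw":0},{"x":-0.0017,"y":-0.015,"z":0,"spin":0,"claw":0},{"x":0,"y":0,"z":0,"spin":0,"claw":0}]}}

```text
time_s: 6.75
ee_pos: [0.5963, -0.0782, 0.0781]
eef_rot: [3.141, 0.0, 1.458]
force: [0.2, -0.0, -0.2]
grip_width: 0.0138
grip_force: 15.0
```

Run:
```python
from h import *
o=get_obs();t=camera("top");s=camera("scene")
print(o["time_s"],o["ee_pos"],o["force"])
r=lambda im:cv2.resize(im,None,fx=8,fy=8,interpolation=cv2.INTER_CUBIC)
cv2.imwrite("pics/c6.png",np.vstack([r(t[160:185,340:400]),r(s[195:235,340:400])]))
```

```text
6.75 [ 0.59628485 -0.07815819  0.07813337] [ 0.23301135 -0.04868796 -0.15249879]
```

View pics/c6.png

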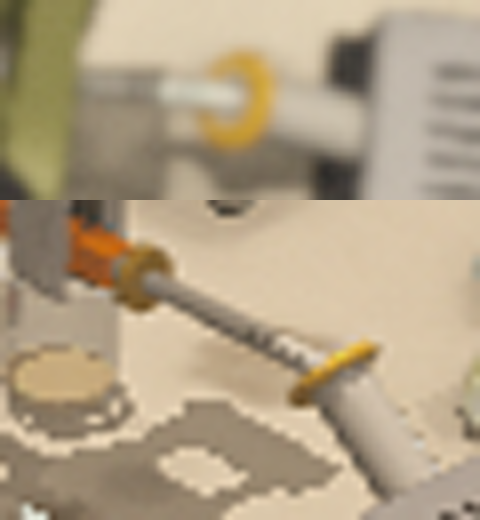

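Request:
{"op": "send_rows", "data": {"targets": [{"x":-0.0017,"y":-0.006,"z":0.0375,"spin":0,"claw":0},{"x":-0.002,"y":-0.0084,"z":0.037,"spin":0,"claw":0},{"x":-0.0022,"y":-0.0104,"z":0.0358,"spin":0,"claw":0},{"x":-0.0025,"y":-0.0129,"z":0.0348,"spin":0,"claw":0},{"x":0,"y":0,"z":0,"spin":0,"claw":0}]}}

```text
time_s: 7.35
ee_pos: [0.595, -0.0855, 0.1084]
eef_rot: [3.14, 0.0, 1.458]
force: [-0.1, 0.4, -1.1]
grip_width: 0.0137
grip_force: 15.0
```

Run:
```python
from h import *
o=get_obs();t=camera("top");s=camera("scene")
print(o["time_s"],o["ee_pos"],o["force"],o["moment"])
r=lambda im:cv2.resize(im,None,fx=8,fy=8,interpolation=cv2.INTER_CUBIC)
cv2.imwrite("pics/c7.png",np.vstack([r(t[160:185,340:400]),r(s[185:235,340:400])]))
```

```text
7.35 [ 0.59499605 -0.08550956  0.10839257] [-0.1039159   0.3797707  -1.12594876] [ 0.01592762  0.03059772 -0.07697992]
```

View pics/c7.png

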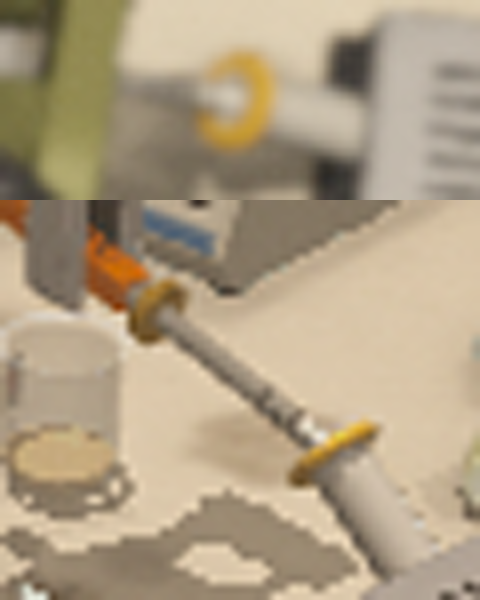

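Request:
{"op": "send_rows", "data": {"targets": [{"x":-0.0016,"y":-0.0144,"z":0.034,"spin":0,"claw":0},{"x":-0.0018,"y":-0.0164,"z":0.0325,"spin":0,"claw":0},{"x":-0.0021,"y":-0.0184,"z":0.031,"spin":0,"claw":0},{"x":-0.0023,"y":-0.0204,"z":0.03,"spin":0,"claw":0},{"x":-0.0024,"y":-0.0214,"z":0.028,"spin":0,"claw":0},{"x":-0.0026,"y":-0.0234,"z":0.0265,"spin":0,"claw":0},{"x":-0.0018,"y":-0.0159,"z":0.013,"spin":0,"claw":0},{"x":0,"y":0,"z":0,"spin":0,"claw":0}]}}

```text
time_s: 8.25
ee_pos: [0.5917, -0.1117, 0.1465]
eef_rot: [3.141, 0.0, 1.458]
force: [0.1, -0.5, -0.8]
grip_width: 0.0141
grip_force: 15.0
```

Run:
```python
from h import *
o=get_obs();s=camera("scene")
print(o["time_s"],o["ee_pos"],o["force"],o["moment"])
M=np.array([.582,-.203,.099]);G=np.array(o["ee_pos"])+[0,0,.019];v=G-M;print("to mouth mm",1e3*np.linalg.norm(v),"elev",np.degrees(np.arctan2(v[2],np.hypot(*v[:2]))),"yaw",np.arctan2(-v[1],-v[0]))
# apparent rod direction vs tube direction in the scene picture: orange pixels of the handle and flange
hsv=cv2.cvtColor(s,cv2.COLOR_BGR2HSV);mk=cv2.inRange(hsv,(5,120,80),(28,255,255));mk[:, :300]=0;mk[:,400:]=0;mk[:120]=0;mk[225:]=0
n,l,st,c=cv2.connectedComponentsWithStats(mk)
for i in range(1,n):
    if st[i,4]>8:print(st[i],c[i])
f=lambda X:(lambda m,T:(lambda p:200/np.tan(np.radians(m["fovy"]/2))*p[:2]/p[2]+[m["cx"],m["cy"]])(np.linalg.inv(T)@np.r_[X,1]))(camera_model("scene"),np.array(camera_model("scene")["T"]))
a=np.radians(35);z=np.array([.112*np.cos(a),.9937*np.cos(a),np.sin(a)])
print("expected px: mouth",f(M),"collar c",f(M+z*.076),"grip",f(G),"handle rear",f(G+z*.049))
```

```text
8.25 [ 0.59174421 -0.11170354  0.14646208] [ 0.1175058  -0.53183359 -0.8261181 ] [-0.11561164  0.10496958  0.00905884]
to mouth mm 113.3454936459838 elev 35.89963615667105 yaw -1.677125298639644
[325 120   8  26 122] [327.7295082  130.36885246]
[355 141  23   9  48] [364.8125     144.95833333]
[367 148   4   5   9] [368.88888889 150.        ]
[356 151   4   6  15] [357.86666667 153.26666667]
[331 159  20  19 110] [343.56363636 167.19090909]
[358 179   7  12  54] [360.22222222 185.07407407]
[361 190   8   6  25] [364.52 192.24]
[376 213  11   8  24] [380.66666667 215.875     ]
expected px: mouth [381.41114048 215.10336171] collar c [365.06251377 191.64890184] grip [357.41494803 180.14613161] handle rear [347.38417029 165.76210043]
```

Request:
{"op": "send_rows", "data": {"targets": [{"x":-0.0023,"y":-0.0204,"z":-0.0143,"spin":0,"claw":0},{"x":-0.0023,"y":-0.0204,"z":-0.0143,"spin":0,"claw":0},{"x":-0.0023,"y":-0.0204,"z":-0.0143,"spin":0,"claw":0},{"x":-0.0023,"y":-0.0204,"z":-0.0143,"spin":0,"claw":0},{"x":-0.0023,"y":-0.0204,"z":-0.0143,"spin":0,"claw":0},{"x":0,"y":0,"z":0,"spin":0,"claw":0}]}}

```text
time_s: 8.9
ee_pos: [0.5891, -0.1321, 0.1312]
eef_rot: [-3.141, -0.0, 1.458]
force: [0.5, 0.4, -0.8]
grip_width: 0.0137
grip_force: 15.0
```

Request:
{"op": "send_rows", "data": {"targets": [{"x":-0.0023,"y":-0.0204,"z":-0.0143,"spin":0,"claw":0},{"x":-0.0023,"y":-0.0204,"z":-0.0143,"spin":0,"claw":0},{"x":-0.0023,"y":-0.0204,"z":-0.0143,"spin":0,"claw":0},{"x":-0.0023,"y":-0.0204,"z":-0.0143,"spin":0,"claw":0},{"x":-0.0023,"y":-0.0204,"z":-0.0143,"spin":0,"claw":0},{"x":-0.0023,"y":-0.0204,"z":-0.0143,"spin":0,"claw":0},{"x":0,"y":0,"z":0,"spin":0,"claw":0}]}}

```text
time_s: 9.6
ee_pos: [0.5864, -0.1565, 0.1141]
eef_rot: [-3.141, -0.0, 1.458]
force: [-0.2, -0.6, -1.2]
grip_width: 0.0139
grip_force: 15.0
```

```bash
cat > chk.py <<'E'
from h import *
o=get_obs();s=camera("scene")
print(o["time_s"],o["ee_pos"],o["force"],o["moment"],o["grip_width"])
M=np.array([.582,-.203,.099]);G=np.array(o["ee_pos"])+[0,0,.019];v=G-M;print("to mouth mm",1e3*np.linalg.norm(v),"elev",np.degrees(np.arctan2(v[2],np.hypot(*v[:2]))),"yaw",np.arctan2(-v[1],-v[0]))
hsv=cv2.cvtColor(s,cv2.COLOR_BGR2HSV);mk=cv2.inRange(hsv,(5,120,80),(28,255,255));mk[:, :320]=0;mk[:,400:]=0;mk[:155]=0;mk[225:]=0
n,l,st,c=cv2.connectedComponentsWithStats(mk)
for i in range(1,n):
    if st[i,4]>8:print(st[i],c[i])
E
python3 chk.py
```

```text
9.6 [ 0.58637025 -0.15649603  0.11409012] [-0.16639822 -0.57751308 -1.24492537] [-0.06459283  0.08384904  0.01890926] 0.013875659043972683
to mouth mm 57.82606901360439 elev 36.12355819702247 yaw -1.6644969763316317
[328 155  10  10  55] [333.2        158.78181818]
[367 158  23  10  48] [377.08333333 162.54166667]
[379 165   5   6  16] [381.125  167.3125]
[368 169   5   6  16] [370.25   171.3125]
[356 183   7  11  48] [359.625      186.91666667]
[370 195   7  13  52] [371.96153846 201.96153846]
[373 207   8   6  22] [376.13636364 209.40909091]
[376 213  11   8  25] [380.56 216.04]
```

Request:
{"op": "send_rows", "data": {"targets": [{"x":-0.0023,"y":-0.0204,"z":-0.0143,"spin":0,"claw":0},{"x":-0.0023,"y":-0.0204,"z":-0.0143,"spin":0,"claw":0},{"x":-0.0009,"y":-0.0081,"z":-0.0057,"spin":0,"claw":0},{"x":0,"y":0,"z":0,"spin":0,"claw":0}]}}

```text
time_s: 10.05
ee_pos: [0.5854, -0.166, 0.1075]
eef_rot: [-3.141, -0.0, 1.458]
force: [0.1, 0.5, -0.7]
grip_width: 0.014
grip_force: 15.0
```

Request:
{"op": "send_rows", "data": {"targets": [{"x":-0.0009,"y":-0.0081,"z":-0.0057,"spin":0,"claw":0},{"x":0,"y":0,"z":0,"spin":0,"claw":0}]}}

```text
time_s: 10.25
ee_pos: [0.5853, -0.1675, 0.1065]
eef_rot: [-3.142, 0.0, 1.459]
force: [0.2, 0.3, -0.1]
grip_width: 0.0139
grip_force: 15.0
```

```bash
python3 chk.py
```

```text
10.25 [ 0.58532802 -0.16751695  0.10653469] [ 0.15606812  0.29468965 -0.08679537] [-0.04028106  0.04335428 -0.0114693 ] 0.013892706910417042
to mouth mm 44.43210888227899 elev 36.66936293410573 yaw -1.6643145532652817
[328 155  15  13  81] [335.07407407 160.27160494]
[371 162  22  10  40] [380.25 166.7 ]
[382 169   5   6  14] [384.5        171.28571429]
[371 173   5   6  15] [373.6        175.46666667]
[359 187   7  12  49] [362.6122449  191.26530612]
[373 200   7  13  52] [374.90384615 206.30769231]
[376 211  11  10  49] [380.02040816 215.        ]
```

Request:
{"op": "send_rows", "data": {"targets": [{"x":-0.0009,"y":-0.0081,"z":-0.0057,"spin":0,"claw":0},{"x":0,"y":0,"z":0,"spin":0,"claw":0}]}}

```text
time_s: 10.5
ee_pos: [0.5851, -0.1691, 0.1053]
eef_rot: [-3.141, 0.0, 1.459]
force: [-1.6, -0.2, -0.1]
grip_width: 0.014
grip_force: 15.0
```

Request:
{"op": "send_rows", "data": {"targets": [{"x":-0.0005,"y":-0.0041,"z":-0.0029,"spin":0,"claw":0},{"x":0,"y":0,"z":0,"spin":0,"claw":0}]}}

```text
time_s: 10.7
ee_pos: [0.5852, -0.1695, 0.1052]
eef_rot: [3.141, -0.001, 1.459]
force: [-0.3, 4.1, 2.9]
grip_width: 0.0137
grip_force: 15.0
```

Request:
{"op": "send_rows", "data": {"targets": [{"x":-0.0005,"y":-0.0041,"z":-0.0029,"spin":0,"claw":0},{"x":0,"y":0,"z":0,"spin":0,"claw":0}]}}

```text
time_s: 10.9
ee_pos: [0.5853, -0.1696, 0.1052]
eef_rot: [3.141, -0.002, 1.459]
force: [-2.2, 9.4, 8.5]
grip_width: 0.014
grip_force: 15.0
```

Request:
{"op": "send_rows", "data": {"targets": [{"x":0,"y":0,"z":0,"spin":0,"claw":0},{"x":0,"y":0,"z":0,"spin":0,"claw":0},{"x":0,"y":0,"z":0,"spin":0,"claw":0},{"x":0,"y":0,"z":0,"spin":0,"claw":0},{"x":0,"y":0,"z":0,"spin":0,"claw":0}]}}

```text
time_s: 11.4
ee_pos: [0.5853, -0.1696, 0.1052]
eef_rot: [3.141, -0.001, 1.459]
force: [-1.2, 8.9, 9.0]
grip_width: 0.0139
grip_force: 15.0
```

```bash
python3 chk.py
python3 - <<'E'
from h import *
m=camera_model("scene");T=np.linalg.inv(np.array(m["T"]));F=200/np.tan(np.radians(m["fovy"]/2))
f=lambda X:(lambda p:F*p[:2]/p[2]+[m["cx"],m["cy"]])(T@np.r_[X,1])
M=np.array([.582,-.203,.099]);a=np.radians(35);z=np.array([.112*np.cos(a),.9937*np.cos(a),np.sin(a)])
for k in(0,.003,.006,.009,.014):print(k,f(M+z*k))
E
```

```text
11.4 [ 0.58531325 -0.16963653  0.10518269] [-1.23059328  8.87999234  9.0068373 ] [ 1.65438554  0.58391796 -0.08051767] 0.013930705932616165
to mouth mm 41.93168557143298 elev 36.91034475795454 yaw -1.6697796155114404
[328 155  17  12  84] [335.36904762 160.33333333]
[371 163  23   9  42] [381.26190476 167.4047619 ]
[382 170   6   6  16] [384.8125 172.25  ]
[372 174   5   6  14] [374.21428571 176.14285714]
[360 187   6  12  47] [363.17021277 192.19148936]
[373 200   8  13  55] [375.36363636 207.21818182]
[376 212  11   9  41] [380.09756098 215.34146341]
0 [381.41114048 215.10336171]
0.003 [380.75344239 214.15979906]
0.006 [380.09677863 213.21772031]
0.009 [379.44114675 212.27712194]
0.014 [378.35071344 210.71273829]
```

Request:
{"op": "send_rows", "data": {"targets": [{"x":0.002,"y":0.0186,"z":0.0131,"spin":0,"claw":0},{"x":0.0041,"y":0.0371,"z":0.0263,"spin":0,"claw":0},{"x":0.0041,"y":0.0371,"z":0.0263,"spin":0,"claw":0},{"x":0.0041,"y":0.0371,"z":0.0263,"spin":0,"claw":0},{"x":0.0041,"y":0.0371,"z":0.0263,"spin":0,"claw":0},{"x":0.0041,"y":0.0371,"z":0.0263,"spin":0,"claw":0},{"x":0.0041,"y":0.0371,"z":0.0263,"spin":0,"claw":0},{"x":0.0041,"y":0.0371,"z":0.0263,"spin":0,"claw":0},{"x":0.002,"y":0.0186,"z":0.0131,"spin":0,"claw":0},{"x":0,"y":0,"z":0,"spin":0,"claw":0}]}}

```text
time_s: 12.45
ee_pos: [0.5917, -0.1108, 0.1468]
eef_rot: [3.141, 0.0, 1.459]
force: [0.0, 0.6, -1.2]
grip_width: 0.014
grip_force: 15.0
```

```bash
python3 chk.py
```

```text
12.45 [ 0.59171111 -0.11080699  0.14678269] [ 0.03770609  0.58883366 -1.1767078 ] [-0.04969608  0.04664809  0.0378093 ] 0.014004498857773051
to mouth mm 114.25315746860069 elev 35.76873914702539 yaw -1.6757439033056052
[331 159  20  18 108] [343.33333333 166.7962963 ]
[358 177   7  14  54] [360.01851852 184.57407407]
[361 189   8   7  26] [364.30769231 191.88461538]
[376 213  11   8  26] [380.5        216.11538462]
```

Request:
{"op": "send_rows", "data": {"targets": [{"x":0.0008,"y":0.0079,"z":-0.013,"spin":0,"claw":0},{"x":0.0026,"y":0.0234,"z":-0.0265,"spin":0,"claw":0},{"x":0.0024,"y":0.0214,"z":-0.028,"spin":0,"claw":0},{"x":0.0023,"y":0.0204,"z":-0.03,"spin":0,"claw":0},{"x":0.0021,"y":0.0184,"z":-0.031,"spin":0,"claw":0},{"x":0.0018,"y":0.0164,"z":-0.0325,"spin":0,"claw":0},{"x":0.0016,"y":0.0144,"z":-0.034,"spin":0,"claw":0},{"x":0,"y":0,"z":0,"spin":0,"claw":0}]}}

```text
time_s: 13.3
ee_pos: [0.5939, -0.0863, 0.1062]
eef_rot: [-3.14, -0.0, 1.459]
force: [1.2, -0.6, -0.6]
grip_width: 0.0137
grip_force: 15.0
```

Request:
{"op": "send_rows", "data": {"targets": [{"x":0.0015,"y":0.0129,"z":-0.0348,"spin":0,"claw":0},{"x":0.0012,"y":0.0104,"z":-0.0358,"spin":0,"claw":0},{"x":0.001,"y":0.0084,"z":-0.037,"spin":0,"claw":0},{"x":0.0007,"y":0.006,"z":-0.0375,"spin":0,"claw":0},{"x":0,"y":0,"z":-0.012,"spin":0,"claw":0},{"x":0,"y":0,"z":0,"spin":0,"claw":0},{"x":0,"y":0,"z":0,"spin":0,"claw":0}]}}

```text
time_s: 14.0
ee_pos: [0.5951, -0.0793, 0.076]
eef_rot: [3.142, -0.0, 1.459]
force: [0.0, 0.4, 0.0]
grip_width: 0.014
grip_force: 15.0
```

```bash
cat > ang.py <<'E'
from h import *
# rod/handle image directions in scene vs prediction for a pitch: orange px -> vertical plane through the grip along the tool yaw
o=get_obs();s=camera("scene");cv2.imwrite("pics/ang%d.png"%(100*o["time_s"]),s)
print(o["time_s"],o["ee_pos"],o["eef_rot"],o["force"])
G=np.array(o["ee_pos"])+[0,0,.019];y=o["eef_rot"][2];d=np.array([-np.cos(y),-np.sin(y),0]);n=np.array([-d[1],d[0],0])
hsv=cv2.cvtColor(s,cv2.COLOR_BGR2HSV);mk=cv2.inRange(hsv,(3,120,70),(28,255,255))
N,l,st,c=cv2.connectedComponentsWithStats(mk)
for i in range(1,N):
    if st[i,4]>8:
        O,r=ray("scene",*c[i]);P=O+r*((G-O)@n)/(r@n);w=P-G
        if np.linalg.norm(w)<.16:print(st[i],np.round(c[i],1),"along,up mm",np.round([1e3*(w@d),1e3*w[2]],1))
E
python3 ang.py
```

```text
14.0 [ 0.59514909 -0.07930971  0.0760382 ] [ 3.14157934e+00 -1.22635425e-04  1.45852892e+00] [0.00451327 0.44184737 0.04047549]
[345 163  22   9  36] [354.3 167.2] along,up mm [ 19.1 103.4]
[356 169   4   6  10] [358.1 171.3] along,up mm [33.6 96.5]
[345 173   5   6  13] [347.5 175.2] along,up mm [-5.3 71.7]
[335 193   7   8  38] [338.  196.5] along,up mm [-41.1  -8.1]
[349 198  12  12  74] [353.9 203.5] along,up mm [24.1 -3.6]
[376 213  11   8  26] [380.5 216. ] along,up mm [122.4   0.7]
```

Run:
```python
from h import *
for f,ee,y in(("s5",[.5991,-.0538,.0799],1.4598),("ang1400",[.5951,-.0793,.076],1.4585)):
    s=cv2.imread(f"pics/{f}.png");G=np.array(ee)+[0,0,.019];d=np.array([-np.cos(y),-np.sin(y),0]);n=np.array([-d[1],d[0],0])
    hsv=cv2.cvtColor(s,cv2.COLOR_BGR2HSV);mk=cv2.inRange(hsv,(3,120,70),(28,255,255))
    N,l,st,c=cv2.connectedComponentsWithStats(mk);Q=[]
    for i in range(1,N):
        if st[i,4]>20:
            v,u=np.nonzero(l==i)
            for a,b in zip(u,v):
                O,r=ray("scene",a,b);w=O+r*((G-O)@n)/(r@n)-G
                if abs(w[2])<.025 and abs(w@d)<.06:Q.append((1e3*(w@d),1e3*w[2]))
    Q=np.array(Q);h=Q[Q[:,0]<22];p=np.polyfit(h[:,0],h[:,1],1);print(f,len(h),h.min(0),h.max(0),"slope deg",np.degrees(np.arctan(p[0])),p[1])
```

```text
Traceback (most recent call last):
  File "h.py", line 4, in ray
    m=m or camera_model(n);f=200/np.tan(np.radians(m["fovy"]/2));T=np.array(m["T"])
           ~~~~~~~~~~~~^^^
ValueError: time passes only in moves, steps and waits
```

```bash
cat > sl.py <<'E'
from h import *
def slope(s,ee,y,m):
    G=np.array(ee)+[0,0,.019];d=np.array([-np.cos(y),-np.sin(y),0]);n=np.array([-d[1],d[0],0])
    hsv=cv2.cvtColor(s,cv2.COLOR_BGR2HSV);mk=cv2.inRange(hsv,(3,120,70),(28,255,255))
    N,l,st,c=cv2.connectedComponentsWithStats(mk);Q=[]
    for i in range(1,N):
        if st[i,4]>20:
            for b,a in np.argwhere(l==i):
                O,r=ray("scene",a,b,m);w=O+r*((G-O)@n)/(r@n)-G
                if abs(w[2])<.03 and abs(w@d)<.06:Q.append((1e3*(w@d),1e3*w[2]))
    Q=np.array(Q);h=Q[Q[:,0]<22];p=np.polyfit(h[:,0],h[:,1],1);print(len(h),h.min(0),h.max(0),"slope deg",np.degrees(np.arctan(p[0])),p[1])
E
python3 - <<'E'
from sl import *
m=camera_model("scene")
for f,ee,y in(("s5",[.5991,-.0538,.0799],1.4598),("ang1400",[.5951,-.0793,.076],1.4585)):slope(cv2.imread(f"pics/{f}.png"),ee,y,m)
E
```

```text
72 [-51.28860609 -13.66755614] [21.21466531  7.80809083] slope deg 0.7544526135966089 -3.331963582126762
73 [-53.75696342 -17.8279725 ] [21.05738636  5.68113665] slope deg 4.317033203677846 -5.069049908740766
```

Request:
{"op": "send_rows", "data": {"targets": [{"x":0,"y":0,"z":0.0125,"spin":0,"claw":0},{"x":0,"y":0,"z":0.0125,"spin":0,"claw":0},{"x":0,"y":0,"z":0,"spin":0,"claw":0}]}}

```text
time_s: 14.35
ee_pos: [0.5953, -0.0793, 0.0815]
eef_rot: [3.141, -0.0, 1.459]
force: [-0.5, 1.0, -1.4]
grip_width: 0.0138
grip_force: 15.0
```

Run:
```python
from sl import *
m=camera_model("scene");o=get_obs();s=camera("scene");print(o["time_s"],o["ee_pos"],o["force"]);slope(s,o["ee_pos"],o["eef_rot"][2],m)
```

```text
14.35 [ 0.59531619 -0.07932582  0.08152292] [-0.49128065  1.03038925 -1.41060187]
76 [-54.19322605 -15.68352042] [20.47138493  6.06578342] slope deg 1.7548292491901452 -4.9139421498052
```

Request:
{"op": "send_rows", "data": {"targets": [{"x":0.0028,"y":0.0248,"z":0,"spin":0,"claw":0},{"x":0.0056,"y":0.0497,"z":0,"spin":0,"claw":0},{"x":0.0056,"y":0.0497,"z":0,"spin":0,"claw":0},{"x":0.0056,"y":0.0497,"z":0,"spin":0,"claw":0},{"x":0.0056,"y":0.0497,"z":0.02,"spin":0,"claw":0},{"x":0.0028,"y":0.0248,"z":0.05,"spin":0,"claw":0},{"x":0,"y":0,"z":0.08,"spin":0,"claw":0},{"x":0,"y":0,"z":0.05,"spin":0,"claw":0},{"x":0,"y":0,"z":0.02,"spin":0,"claw":0},{"x":0,"y":0,"z":0,"spin":0,"claw":0}]}}

```text
time_s: 15.4
ee_pos: [0.6009, -0.0297, 0.1256]
eef_rot: [3.141, 0.0, 1.459]
force: [0.1, 0.2, -1.4]
grip_width: 0.0141
grip_force: 15.0
```

Request:
{"op": "send_rows", "data": {"targets": [{"x":-0.03,"y":0.04,"z":0,"spin":0,"claw":0},{"x":-0.06,"y":0.08,"z":0,"spin":0,"claw":0},{"x":-0.08,"y":0.11,"z":0,"spin":0,"claw":0},{"x":-0.085,"y":0.12,"z":0,"spin":0,"claw":0},{"x":-0.085,"y":0.12,"z":0,"spin":0,"claw":0},{"x":-0.085,"y":0.12,"z":0,"spin":0,"claw":0},{"x":-0.08,"y":0.11,"z":0,"spin":0,"claw":0},{"x":-0.05,"y":0.068,"z":0,"spin":0,"claw":0},{"x":0,"y":0,"z":0,"spin":0,"claw":0},{"x":0,"y":0,"z":0,"spin":0,"claw":0}]}}

```text
time_s: 16.4
ee_pos: [0.4899, 0.1238, 0.1249]
eef_rot: [3.141, 0.0, 1.459]
force: [-0.1, 0.3, -1.2]
grip_width: 0.0137
grip_force: 15.0
```

Run:
```python
from sl import *
m=camera_model("scene");o=get_obs();s=camera("scene");t=camera("top");print(o["time_s"],o["ee_pos"],o["eef_rot"],o["force"]);slope(s,o["ee_pos"],o["eef_rot"][2],m)
cv2.imwrite("pics/s9.png",s);cv2.imwrite("pics/t9.png",t)
print("disc",onz("top",294,213.3,.08),"slope check ok")
# disc in scene: bright low-saturation blob
hs=cv2.cvtColor(s,cv2.COLOR_BGR2HSV);mk=cv2.inRange(hs,(0,0,170),(180,45,255));N,l,st,c=cv2.connectedComponentsWithStats(mk)
for i in range(1,N):
    if st[i,4]>60 and 270<c[i][0]<330 and 190<c[i][1]<230:print(st[i],c[i],onz("scene",st[i,0]+st[i,2]/2-.5,st[i,1]+st[i,3]/2-.5,.08))
hs=cv2.cvtColor(cv2.imread("pics/top0.png"),cv2.COLOR_BGR2HSV);mk=cv2.inRange(hs,(0,0,215),(180,40,255));N,l,st,c=cv2.connectedComponentsWithStats(mk)
for i in range(1,N):
    if st[i,4]>60 and 270<c[i][0]<330 and 190<c[i][1]<230:print("top",st[i],c[i])
```

```text
16.4 [0.48990758 0.12381534 0.1248879 ] [3.14148546e+00 1.27645248e-04 1.45911790e+00] [-0.06600071  0.3463047  -1.16811086]
59 [-58.13402595 -18.51796308] [21.77158723  5.63177407] slope deg 2.378691907320757 -6.28250098042113
disc [ 0.47681637 -0.00577805  0.08      ] slope check ok
[270 207  14   9  66] [275.93939394 211.28787879] [0.43009668 0.03431965 0.08      ]
[289 206  21  11 134] [299.88059701 211.81343284] [ 0.47242982 -0.00971604  0.08      ]
top [283 191  34  34 664] [298.53313253 207.70481928]
```

Request:
{"op": "send_rows", "data": {"targets": [{"x":0.007,"y":0,"z":-0.04,"spin":0,"claw":0},{"x":0,"y":0,"z":-0.06,"spin":0,"claw":0},{"x":0,"y":0,"z":-0.06,"spin":0,"claw":0},{"x":0,"y":0,"z":-0.035,"spin":0,"claw":0},{"x":0,"y":0,"z":-0.01,"spin":0,"claw":0},{"x":0,"y":0,"z":0,"spin":0,"claw":0},{"x":0,"y":0,"z":0,"spin":0,"claw":0},{"x":0,"y":0,"z":0,"spin":0,"claw":0},{"x":0,"y":0,"z":0,"spin":0,"claw":0},{"x":0,"y":0,"z":0,"spin":0,"claw":0}]}}

```text
time_s: 17.5
ee_pos: [0.4912, 0.124, 0.0842]
eef_rot: [3.141, -0.0, 1.459]
force: [-0.1, -0.7, -0.1]
grip_width: 0.0139
grip_force: 15.0
```

Run:
```python
from sl import *
m=camera_model("scene");o=get_obs();s=camera("scene");print(o["time_s"],o["ee_pos"],o["force"],o["grip_force"]);slope(s,o["ee_pos"],o["eef_rot"][2],m)
a=cv2.imread("pics/s4.png")  # earlier picture, arm elsewhere: difference shows the rod near the disc
df=cv2.absdiff(a,s).max(2)[185:225,260:325]
for r in range(0,32):print(185+r,"".join("#" if v>35 else "." for v in df[r]))
T=np.linalg.inv(np.array(m["T"]));F=200/np.tan(np.radians(m["fovy"]/2))
f=lambda X:(lambda p:F*p[:2]/p[2]+[m["cx"],m["cy"]])(T@np.r_[X,1])
for z in(.09,.105,.12):print(z,f([.477,-.0055,z]))
```

```text
17.5 [0.49119701 0.12401478 0.08417286] [-0.07399359 -0.73899279 -0.05022964] 14.999856054782867
58 [-58.76461004 -17.69089291] [21.76905221  6.42827267] slope deg 2.269204759195999 -6.422075815001305
185 .#############..###..............................................
186 ...############.###..............................................
187 ....###############..............................................
188 .....################............................................
189 .....##################..........................................
190 .....##################..........................................
191 .....###################.........................................
192 .......#####.##########..........................................
193 ........####..##########.........................................
194 ..........##....##########.......................................
195 ......#.........############.....................................
196 ....#####.........###..#######...................................
197 .......#................########.......................
[... 740 characters left out ...]
.....######.............................
209 .............................###..####...........................
210 ............................##......####.........................
211 ............................#........##..........................
212 .....##............#.............................................
213 .......#..##..#####.......##.....................................
214 .......###########......####.....................................
215 ...........######..##########....................................
216 .......#......#...#########......................................
0.09 [299.0597414  206.67270015]
0.105 [298.94305919 201.81504484]
0.12 [298.82485845 196.89417099]
```

```bash
python3 -c "
from station import *
print(hand_in())"
```

```text
the job is handed in; nothing more can be done
None
```

The rod went into the pocket until the collar stopped (about 13 N), paused there, and was drawn fully out; at hand-in (17.5 s) it was held about 2° off level, its tip about 23 mm above the disc's centre by the camera, no verdict was returned, the bystanders were not re-measured, and I viewed 11 pictures against the limit of 10.

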